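# Line up a filter cover with a drift and fit its bolt

## Robot

A 7-joint arm with a two-finger parallel gripper is mounted at the origin on the work surface. World frame = base frame: x ahead of the robot, y to its left, z up, the work surface at z = 0. Lengths are in m, angles in degrees, forces in N, time in s.
With the tool pointing down it reaches from about 0.425 to 0.825 m from the base axis. Payload 3.6 kg.
Tool frame: the origin (TCP) lies on the centre line of the jaws, within the pads' length; the fingertips stand 8 mm ahead of it and the grasp point (between the pads) lies 11 mm behind it; z points along the fingers, y is the line along which they close (so a half turn about z gives the same grasp; the last joint's range is limited). The gripper opens to 93 mm and grips with 3 to 60 N. Pads are 15 mm wide; open, the fingers measure 128 mm over their backs; the gripper's body (75 mm by 188 mm) begins 65 mm behind the grasp point.
Start: joints at [70.159, 35.231, -0.722, 81.555, 0.464, 63.22, -2.315], TCP at [0.204, -0.617, 0.227] pointing down, gripper open.
Joint ranges: [-178.69, 178.69], [-17.37, 117.87], [-77.05, 75.6], [15.02, 138.74], [-78.02, 258.01], [0.78, 113.62], [-162.83, 162.83]. Speed limits (degrees/s): [159.86, 159.86, 180, 180, 180, 180, 180].

## Interface

Orientations are given as [roll, pitch, yaw] about the fixed x, y, z axes, in that order (R = Rz(yaw) Ry(pitch) Rx(roll)).
In Python, from station import * gives the robot as it stands.
- The arm moves only by the tool apply_moves, never from a script. Its argument "deltas" is a list of rows, each a list of 7 numbers: the turn, a rotation vector about the tool's x, y, z normalised to -1 to 1, where 1 is 360 degrees, then the shift along the tool's x, y, z normalised to -1 to 1, where 1 is 80 cm, then the opening, from -1 (shut) to 1 (fully open). A call has 1 to 8 rows; each row shifts and turns the commanded pose from where the row before left it, along the tool's axes as they then stand; what a row does not reach is not made up. A row lasts 1/8 s, in which the tool goes at most 62.5 mm and 10.7 degrees, less where a joint would pass 70% of its speed; a pose out of reach is approached as far as the arm can. A call with a number of a shift or a turn outside -1 to 1 is refused whole. A call with a gripper value outside its range is refused whole. The fingers move at their own pace and stop on an object; "grip_force" is the grip in N (left out, the last holds). Time passes only in rows, so rows that do not move let the fingers close. It gives the time, the measured TCP pose, the force, the opening and the grip force at its end, in the units of the state.
- observe(): the state, without advancing time (a new reading comes with each control period).
- read_camera(name): name is "scene" or "top" or "wrist"; returns (picture, depth): 420x560x3 uint8, blue, green, red; 420x560 float32, m along the optical axis (not along the pixel's ray), 0 where there is no reading.
- get_calibration(name): a dict with "fovy" (degrees; the focal length in pixels is half the picture's height over the tangent of half this angle, whatever the lens; pixels are square), "cx", "cy" (the principal point, pixels), "eye" and "orientation" of the camera in the world; the wrist camera has in their place "hand_eye" (4x4, takes a point from camera to tool coordinates, whose origin is the TCP and whose axes are the flange's). Camera axes: x right, y down, z forward; pixel columns grow to the right and rows downward; lengths in m; the calibration is good to about 2 mm. A picture is of the moment at which its call begins: read the wrist's pose just before it. get_calibration takes no time and is no camera call.
- sign_off(): hands the job in; it is judged then, once.
Trained networks look in the newest picture that a camera, given by its name, has taken for a name from the list of things; names that differ only in an ending like _2 or _b are one class to them, and where a whole thing is asked for, a point or a joint stands for the part that bears it (a point fixed in the world has none). Each returns a list of dicts, best first, with "conf" (0 to 1); they miss things now and then, are a little off and sometimes report something else, mostly with a low value. They report only what shows in the picture. A call takes as long as a camera call. They do not tell look-alikes from the thing itself.
- look_for(camera, query): "box" ([left, top, right, bottom] in pixels, round what is visible of it).
- trace(camera, query): "mask" (420x560 bool, what is visible of it) and "box" ([left, top, right, bottom] in pixels, round what is visible of it).
The state is a dict: "time_s": time; "joint_positions": joint angles; "joint_vel": joint speeds; "effort": joint torques, N m; "eef_pos": TCP position; "tcp_rot": TCP orientation; "contact_force": force on the tool from outside, world axes, zero at the start; "moment": the same for the moment, N m; "width": finger opening in m; "grip_force": force on a finger pad.
Only numpy, scipy, OpenCV 4.12 (cv2) and the standard library are available. Lean on these libraries where they do the work, as an engineer would, in place of code of your own. Each camera call takes 0.05 s, during which the arm holds its last target. There are 200 camera calls.

## Task

The cover of the heating filter hangs on one bolt and has swung out of line, so its other two holes do not match those of the flange below. Take the yellow-handled drift from the wooden stand and ease it down through one of the two open holes, letting it draw the cover into line (with the drift, not the gripper, and without forcing it), and press it home until its collar bears on the cover; then gently fit the steel socket-head bolt in the other open hole until its head sits on the cover. Leave the drift standing in its hole, let go, and leave the brass plug and the other things where they are.

Things in the scene. Friction and masses are not known exactly. Their poses are not given: they have to be found in the camera images.
- filter: Blue cast pot filter, fixed. Origin: centre of its foot, z up. Pot 80 mm across, pipe stubs (56 mm across, 40 mm up) out to 108 mm along +x and -x. On top a ring flange (16 mm thick, top at z = 90 mm) with three lugs 44 mm across, 60 mm from the axis, 120 deg apart; it is tight, but stands turned on the neck by an untold angle, and carries the fitted bolt (head up to z = 116 mm).
- cover_hole_left (a point): Centre of one open hole (18.4 mm across) of the aluminium cover, on its upper face, 100 mm above the bench; moves with the cover. Seen from the fitted bolt across the cover it is the one on the right. The cover is a 10 mm thick three-lug plate lying on the flange, of the same outline; in its middle a brass hexagon 22 mm across stands 15 mm above the plate.
- cover_hole_right (a point): Centre of the cover's other open hole, likewise. Both are 104 mm from the fitted bolt (and from each other), on which the cover turns. Under each is a flange hole of the same size, not tracked: it lies 6 to 13 mm to one side, square to the line to the fitted bolt. The cover drags on a greasy seal (3 N sideways starts it, 8 N moves it 4 mm/s) and stays where it is left.
- stand: Drilled wooden post offcut, fixed, 89 x 180 x 89 mm (x, y, z); origin is the centre of its underside. Three upright holes (19 mm across, 72 mm deep) at x = 0 and y = -58, 0 and +58 mm, in which the drift, the bolt and the brass vent plug hang by their shoulders, in any order.
- drift_center (a point): Drift pin, upright, 0.15 kg. Point on its axis, half-way up the yellow handle (18 mm across, 44 mm tall). Under the handle a dark collar 28 mm across, its underside 28 mm below this point; under the collar a steel shank 17.4 mm across and 24 mm long, then a 38 mm taper down to a 3 mm nose, which is 90 mm below this point. It wedges the cover over with 5 to 10 N down; 15 N is forcing it.
- bolt_center (a point): Steel socket-head bolt, upright, 0.12 kg. Point in the middle of its round head (24 mm across, 16 mm tall; underside 8 mm below this point). Shank 16 mm across and 45 mm long, foot chamfered 3 mm. z points up to the head.
- vent_plug: Brass vent plug with a hexagon head 28 mm across and 10 mm tall; origin on its axis under the head. Leave alone.
- nut_tray: Grey tray of nuts and washers, 110 x 150 x 30 mm; origin under its centre. Leave alone.
- wrench: Steel wrench, 190 mm long, lying. Leave alone.
- old_gasket: Black rubber ring, 98 mm across, 5 mm thick. Leave alone.
- tape_roll: Roll of silver tape, 104 mm across, 48 mm tall. Leave alone.
- tin: Round tin, 84 mm across, 55 mm tall. Leave alone.
- sanding_block: Orange sanding block, 65 x 110 x 30 mm. Leave alone.
- brush: Brush, 200 mm long, lying. Leave alone.
Things that resemble listed ones, but are neither listed nor needed, are in the scene too. What is shaped like the part that bears drift_center but purple, turquoise or white is not meant.

How it is judged:
By the outcome, as a careful person would: the job done as asked, in the order asked, and still so for the second after the job is handed in, with the robot touching nothing.
It also fails if it takes over 72 s, if anything falls off the work surface, if the arm or the gripper's body presses on something with over 40 N, if the wrist force passes 120 N, or if a joint passes its speed limit or range.

## Working session

There is one attempt and no reset: what is moved stays moved. The work goes in short steps, Python scripts to look and compute and a tool call to move; the robot and the scene stay as the last step left them, time stands still between calls to the robot, and variables do not carry over. Pictures are saved under pics/ and viewed, at most 10 in all, crops included, and the job is handed in when it is done.

Besides the shell and the picture viewer there is one more tool, called after "Call:" by a JSON object that holds its "api" and its "payload", one argument or row to a line. apply_moves: Moves the arm, as the interface text tells. Its arguments: {"type":"object","properties":{"deltas":{"type":"array"},"grip_force":{"type":"number"}},"required":["deltas"]}

```bash
ls; mkdir -p pics
cat > h.py <<'E'
from station import *
import numpy as np, cv2
from scipy.spatial.transform import Rotation as R
def cam(n, s=None):
    c=get_calibration(n); f=210/np.tan(np.radians(c["fovy"])/2)
    if n=="wrist":
        s=s or observe(); H=np.array(c["hand_eye"]); T=np.eye(4)
        T[:3,:3]=R.from_euler("xyz",s["tcp_rot"],degrees=True).as_matrix(); T[:3,3]=s["eef_pos"]
        return f,c["cx"],c["cy"],T@H
    return f,c["cx"],c["cy"],c
E
python3 - <<'E'
from h import *
s=observe(); print(s)
for n in("scene","top","wrist"): print(n,get_calibration(n))
a,d=read_camera("scene"); b,e=read_camera("top")
np.savez("first.npz",a=a,d=d,b=b,e=e)
cv2.imwrite("pics/scene1.png",cv2.resize(a,(800,600))); cv2.imwrite("pics/top1.png",cv2.resize(b,(800,600)))
for q in("drift_center","bolt_center","filter","stand","cover_hole_left","cover_hole_right","vent_plug"):
    for n in("top","scene"): print(n,q,[(np.round(r["box"]).tolist(),round(r["conf"],2)) for r in look_for(n,q)[:4]])
E
```

```text
pics
{'time_s': 0.0, 'joint_positions': array([70.15750269, 35.28675001, -0.72374348, 81.63841196,  0.46498315,
       63.21832518, -2.31469577]), 'joint_vel': array([-0.03460006, -0.06839919, -0.05136328,  0.03983723,  0.00946024,
       -0.00192389,  0.00421952]), 'effort': array([-8.93657602e-05, -4.58937836e+01,  2.08727801e-01, -1.65746427e+01,
       -6.11485611e-02,  2.04674253e-02,  2.51487681e-04]), 'eef_pos': array([ 0.20413426, -0.61632795,  0.22552624]), 'tcp_rot': array([-1.79859417e+02,  2.19120767e-03,  1.83291291e+01]), 'contact_force': array([-0.86938555,  0.80249752, -1.29131116]), 'moment': array([-0.07180455,  0.00862325,  0.00671673]), 'grip_force': 0.0, 'width': 0.09265173523326534}
scene {'fovy': 47.052054719650556, 'cx': 284.33297694705146, 'cy': 209.67442911204554, 'eye': array([1.28168281, 0.50190452, 0.98000761]), 'orientation': array([-133.25971992,    0.8378216 ,  121.8228153 ])}
top {'fovy': 43.77213419545013, 'cx': 278.63456575130533, 'cy': 213.84738584202302, 'eye': array([0.27825922, 0.02202055, 1.54731578]), 'orientation': array([-170.76888608,   -0.
[... 658 characters left out ...]
03.0, 316.0, 346.0, 327.0], 0.68), ([357.0, 221.0, 392.0, 233.0], 0.59), ([453.0, 224.0, 464.0, 247.0], 0.59)]
top bolt_center []
scene bolt_center [([332.0, 236.0, 341.0, 247.0], 0.63)]
top filter [([303.0, 196.0, 354.0, 270.0], 0.6)]
scene filter [([224.0, 171.0, 280.0, 232.0], 0.82)]
top stand [([190.0, 188.0, 260.0, 235.0], 0.59)]
scene stand [([302.0, 224.0, 375.0, 290.0], 0.95)]
top cover_hole_left [([304.0, 204.0, 358.0, 253.0], 0.84)]
scene cover_hole_left [([226.0, 173.0, 275.0, 208.0], 0.71)]
top cover_hole_right [([304.0, 204.0, 358.0, 253.0], 0.8)]
scene cover_hole_right [([224.0, 173.0, 276.0, 210.0], 0.56)]
top vent_plug [([237.0, 202.0, 248.0, 213.0], 0.46)]
scene vent_plug []
```

Run:
```python
import numpy as np,cv2
z=np.load("first.npz")
A=cv2.resize(z["a"][150:310,190:490],(800,427),interpolation=cv2.INTER_CUBIC)
cv2.imwrite("pics/sc.png",A)
cv2.imwrite("pics/tc.png",cv2.resize(z["b"][140:340,100:380],(800,571),interpolation=cv2.INTER_CUBIC))
```

```text
(no output)
```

View pics/sc.png

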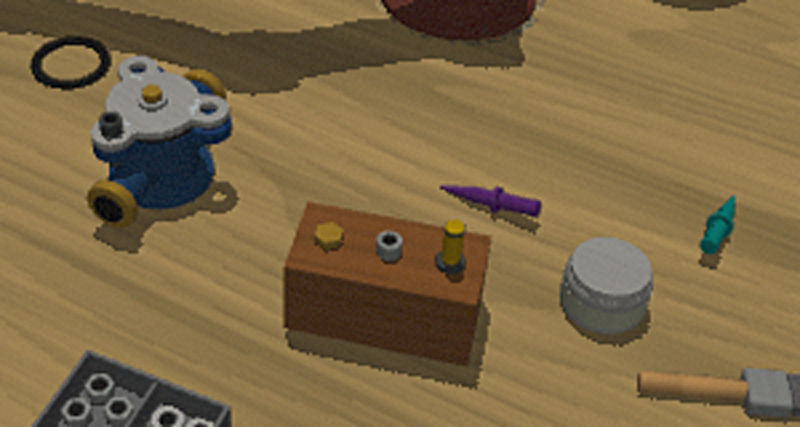

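View pics/tc.png

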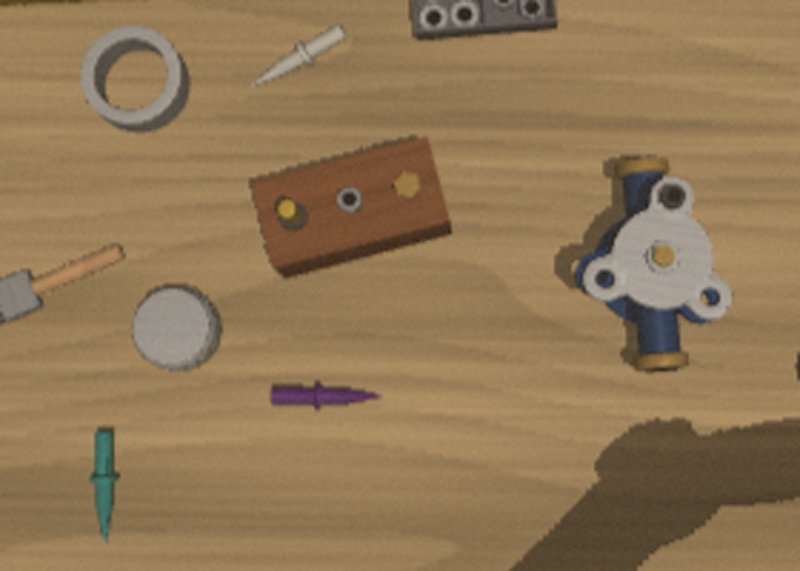

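The yellow drift is at the far end of the stand (tc ≈ 287,210), the bolt is in the middle (349,199) and the plug at the other end. On the cover, the fitted bolt is at (672,194) and the open holes are at (606,279) and (710,296).

```bash
cat >> h.py <<'E'
def ray(n,u,v,z,s=None):
    f,cx,cy,c=cam(n,s)
    if n=="wrist": M=c[:3,:3];o=c[:3,3]
    else: M=R.from_euler("xyz",c["orientation"],degrees=True).as_matrix();o=np.array(c["eye"])
    w=M@np.array([(u-cx)/f,(v-cy)/f,1]); return o+w*(z-o[2])/w[2]
def tool(s,p):
    return R.from_euler("xyz",s["tcp_rot"],degrees=True).as_matrix().T@(np.array(p)-s["eef_pos"])
E
python3 - <<'E'
from h import *
t=lambda x,y:(100+x*280/800,140+y*200/571)
for n,x,y,z in(("drift",287,209,.139),("bolt",349,199,.105),("plug",406,184,.099),("h1",606,279,.1),("h2",710,296,.1),("fit",672,194,.116)):
    print(n,ray("top",*t(x,y),z).round(4))
x=lambda a,b:(190+a*300/800,150+b*160/427)
for n,a,b,z in(("drift",455,228,.139),("bolt",390,242,.105),("h1",210,107,.1),("h2",138,68,.1),("fit",111,120,.116)):
    print(n,ray("scene",*x(a,b),z).round(4))
E
```

```text
drift [0.5062 0.2199 0.139 ]
bolt [0.5224 0.1645 0.105 ]
plug [0.5392 0.1095 0.099 ]
h1 [ 0.4476 -0.0876  0.1   ]
h2 [ 0.4323 -0.1891  0.1   ]
fit [ 0.5299 -0.1506  0.116 ]
drift [0.5112 0.2248 0.139 ]
bolt [0.5273 0.1698 0.105 ]
h1 [ 0.4485 -0.0814  0.1   ]
h2 [ 0.4346 -0.1835  0.1   ]
fit [ 0.5321 -0.1461  0.116 ]
```

```bash
cat >> h.py <<'E'
def plan(p,yaw,n,s=None):
    """rows to a point-down pose: commanded rotation vec and shift per row (tool axes before the row's turn)"""
    s=s or observe(); M=R.from_euler("xyz",s["tcp_rot"],degrees=True); G=R.from_euler("xyz",[180,0,yaw],degrees=True)
    rv=(M.inv()*G).as_rotvec(); st=R.from_rotvec(rv/n); d=(np.array(p)-s["eef_pos"])/n; C=M
    for i in range(n):
        print(np.r_[rv/n/(2*np.pi),C.inv().apply(d)/.8].round(4).tolist()); C=C*st
E
python3 -c "
from h import *
plan([.47,-.14,.26],79,10)"
```

```text
[0.0, 0.0, -0.0169, 0.0503, -0.0462, -0.0042]
[0.0, 0.0, -0.0169, 0.0549, -0.0406, -0.0042]
[0.0, 0.0, -0.0169, 0.0589, -0.0346, -0.0042]
[0.0, 0.0, -0.0169, 0.0622, -0.0282, -0.0042]
[0.0, 0.0, -0.0169, 0.0648, -0.0214, -0.0042]
[0.0, 0.0, -0.0169, 0.0667, -0.0145, -0.0042]
[0.0, 0.0, -0.0169, 0.0679, -0.0073, -0.0042]
[0.0, 0.0, -0.0169, 0.0683, -0.0001, -0.0042]
[0.0, 0.0, -0.0169, 0.0679, 0.0071, -0.0042]
[0.0, 0.0, -0.0169, 0.0667, 0.0142, -0.0042]
```

Call:
{"api": "apply_moves", "payload": {
  "deltas": [
    [0,0,-0.017,0.0503,-0.0462,-0.0042,0],
    [0,0,-0.017,0.0549,-0.0406,-0.0042,0],
    [0,0,-0.017,0.0589,-0.0346,-0.0042,0],
    [0,0,-0.017,0.0622,-0.0282,-0.0042,0],
    [0,0,-0.017,0.0648,-0.0214,-0.0042,0],
    [0,0,-0.017,0.0667,-0.0145,-0.0042,0],
    [0,0,-0.017,0.0679,-0.0073,-0.0042,0],
    [0,0,-0.017,0.0683,0,-0.0042,0]
  ],
  "grip_force": 15
}}

```text
time_s: 1.8
eef_pos: [0.4166, -0.2331, 0.254]
tcp_rot: [179.9, 0.0, 67.5]
contact_force: [0.3, -0.6, -0.2]
width: 0.0466
grip_force: 0.0
```

Call:
{"api": "apply_moves", "payload": {
  "deltas": [
    [0,0,-0.017,0.0679,0.0071,-0.0042,0],
    [0,0,-0.017,0.0667,0.0142,-0.0042,0],
    [0,0,0,0,0,0,0],
    [0,0,0,0,0,0,0]
  ]
}}

```text
time_s: 2.3
eef_pos: [0.4678, -0.1395, 0.2602]
tcp_rot: [-180.0, 0.1, 79.5]
contact_force: [-0.1, 0.7, 0.4]
width: 0.0461
grip_force: 0.0
```

Run:
```python
from h import *
s=observe(); a,d=read_camera("wrist"); np.savez("w1.npz",a=a,d=d,p=s["eef_pos"],r=s["tcp_rot"])
print(s["time_s"],s["eef_pos"],s["tcp_rot"],s["width"],s["joint_vel"].round(2),s["contact_force"])
cv2.imwrite("pics/w1.png",cv2.resize(a,(800,600)))
```

```text
2.3 [ 0.46779013 -0.13952207  0.26020442] [-1.79979962e+02  5.32652478e-02  7.94686792e+01] 0.046116116506350925 [ 1.55 -0.03  1.43  0.27 -0.09 -0.06  0.  ] [-0.10350995  0.70932621  0.41937788]
```

View pics/w1.png

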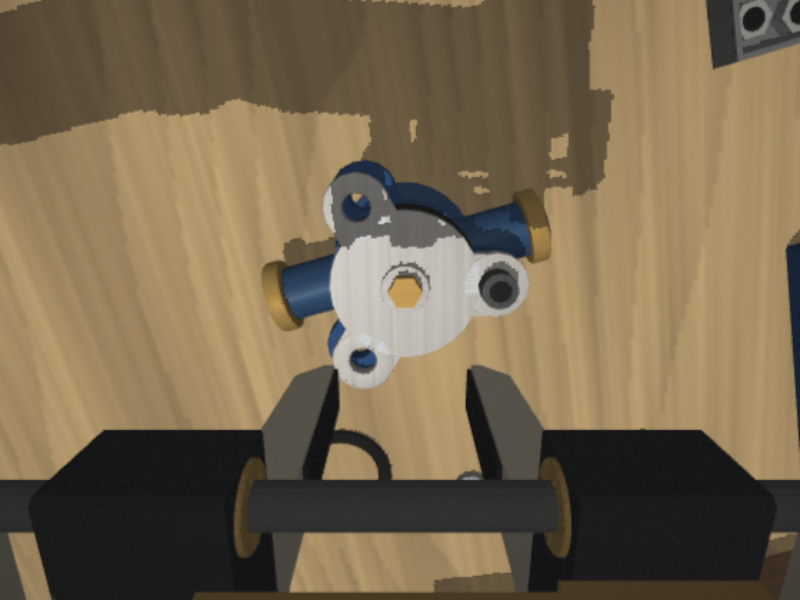

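The wrist view shows all three cover lugs. The open holes are at about (357,206) and (362,358) and the fitted bolt at (500,287), in 800-px coordinates. The flange peeks out clockwise, so the cover must turn clockwise in this view.

Run:
```python
from h import *
z=np.load("w1.npz"); a,d=z["a"],z["d"]; s=dict(eef_pos=z["p"],tcp_rot=z["r"])
f,cx,cy,T=cam("wrist",s)
v,u=np.mgrid[:420,:560]; P=np.stack([(u-cx)/f*d,(v-cy)/f*d,d],-1)@T[:3,:3].T+T[:3,3]
np.save("P.npy",P)
sub=P[100:290,180:400]; zz=sub[...,2]
print("z hist",np.histogram(zz[(zz>.08)&(zz<.13)],bins=np.arange(.08,.131,.002)))
# depth map crop & picture crop side by side
c=cv2.resize(a[105:280,220:380],None,fx=3.2,fy=3.2,interpolation=cv2.INTER_CUBIC)
g=cv2.convertScaleAbs(c,alpha=1.5,beta=20)
cv2.imwrite("pics/w1c.png",g); print(g.shape)
for n,x,y,h in(("h1",357,206,.1),("h2",362.5,358.5,.1),("fit",500,287,.116),("hex",405,291,.115)): print(n,ray("wrist",x*.7,y*.7,h,s).round(4))
```

```text
z hist (array([  33,   22,   34,   64,  422,  788,   54,   47,   56, 2738, 7506,
        203,  156,  328,   40,   30,   30,  410,  484,   10,    0,    0,
          0,    0,    0]), array([0.08 , 0.082, 0.084, 0.086, 0.088, 0.09 , 0.092, 0.094, 0.096,
       0.098, 0.1  , 0.102, 0.104, 0.106, 0.108, 0.11 , 0.112, 0.114,
       0.116, 0.118, 0.12 , 0.122, 0.124, 0.126, 0.128, 0.13 ]))
(560, 512, 3)
h1 [ 0.4478 -0.0843  0.1   ]
h2 [ 0.4299 -0.1864  0.1   ]
fit [ 0.5272 -0.1483  0.116 ]
hex [ 0.4681 -0.1403  0.115 ]
```

View pics/w1c.png

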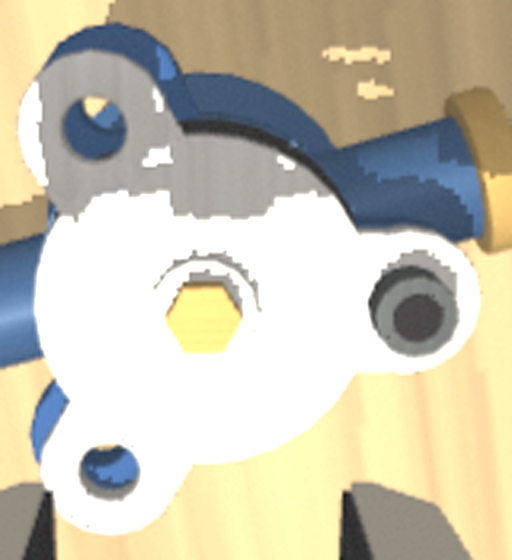

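Run:
```python
from h import *
from scipy.optimize import least_squares
P=np.load("P.npy")
def lugpts(m,c0,away,inner=14):
    # contour points of mask m, in world xy, outer side of the lug at c0
    cs,_=cv2.findContours(m.astype(np.uint8),cv2.RETR_LIST,cv2.CHAIN_APPROX_NONE); q=np.concatenate(cs)[:,0]
    return q,P[q[:,1],q[:,0],:2]
X=P[...,2]; valid=np.zeros(X.shape,bool); valid[100:290,180:400]=1
cov=valid&(abs(X-.1005)<.003); fl=valid&(abs(X-.0905)<.0025)
fl=cv2.morphologyEx(fl.astype(np.uint8),cv2.MORPH_OPEN,np.ones((2,2)))>0
F0=np.array([.5272,-.1483]);hs=[np.array([.4478,-.0843]),np.array([.4299,-.1864])]
C=(F0+hs[0]+hs[1])/3
def circ(pts,c,r):
    o=least_squares(lambda p:np.hypot(*(pts-p).T)-r,c,loss="soft_l1",f_scale=.0005); return o.x,np.sqrt(np.mean(o.fun**2))
for h in hs+[F0]:
    _,q=lugpts(cov,h,0); n=(h-C)/np.linalg.norm(h-C); w=q-h; al=w@n; rr=np.hypot(*w.T)
    pts=q[(al>0)&(rr>17)&(rr<27)]; print("cover lug",circ(pts,h,.0218),len(pts))
    hp=q[(rr<13)]; 
    if len(hp)>8: print("  hole",circ(hp,h,.0092),len(hp))
hb=P[valid&(abs(X-.116)<.002)]; F=None
q=hb[np.hypot(*(hb[:,:2]-F0).T)<.02]; print("bolt head mean",q[:,:2].mean(0),len(q))
hb=P[valid&(abs(X-.115)<.002)]; q=hb[np.hypot(*(hb[:,:2]-C).T)<.016]; print("hex",q.mean(0),C)
F=F0
for h in hs:
    q=P[fl][:,:2]; q=q[np.hypot(*(q-h).T)<.036]
    _,b=lugpts(fl,h,0)
    for th in range(0,10):
        M=R.from_euler("z",th,degrees=True).as_matrix()[:2,:2]
        out=[]
        for sg in(1,-1):
            Mi=M if sg>0 else M.T; c=F+Mi@(h-F); r=np.hypot(*(q-c).T)
            al=(q-c)@((h-C)/np.linalg.norm(h-C)); out.append((np.percentile(r[al>0],[90,97])*1e3).round(1).tolist())
        print(th,104*np.radians(th).round(4),"ccw",out[0],"cw",out[1],len(q))
```

```text
cover lug (array([ 0.4478, -0.0843]), np.float64(nan)) 0
  hole (array([ 0.46984134, -0.1397733 ]), np.float64(0.048584223886388236)) 891
cover lug (array([ 0.4299, -0.1864]), np.float64(nan)) 0
  hole (array([ 0.46984147, -0.13977299]), np.float64(0.048584221910531876)) 891
cover lug (array([ 0.5272, -0.1483]), np.float64(nan)) 0
  hole (array([ 0.46984111, -0.139772  ]), np.float64(0.048584204332414116)) 891
bolt head mean [ 0.52665618 -0.15065026] 519
hex [ 0.46788193 -0.14125443  0.11548574] [ 0.4683     -0.13966667]
0 0.0 ccw [26.5, 27.4] cw [26.5, 27.4] 683
1 1.8200000000000003 ccw [28.2, 29.1] cw [24.8, 25.7] 683
2 3.6296 ccw [29.9, 30.8] cw [23.1, 24.0] 683
3 5.4496 ccw [31.5, 32.5] cw [21.5, 22.4] 683
4 7.2592 ccw [33.2, 34.2] cw [20.0, 20.7] 683
5 9.0792 ccw [34.8, 36.0] cw [18.8, 19.4] 683
6 10.8888 ccw [36.5, 37.7] cw [17.8, 19.0] 683
7 12.7088 ccw [38.2, 39.4] cw [17.6, 19.3] 683
8 14.5184 ccw [39.8, 41.1] cw [17.4, 19.6] 683
9 16.3384 ccw [41.5, 42.8] cw [17.7, 20.2] 683
0 0.0 ccw [23.4, 24.5] cw [23.4, 24.5] 281
1 1.8200000000000003 ccw [24.8, 26.1] cw [22.2, 23.4] 281
2 3.6296 ccw [26.0, 27.3] cw [21.2, 22.1] 281
3 5.4496 ccw [27.4, 28.9] cw [20.3, 21.2] 281
4 7.2592 ccw [28.6, 30.0] cw [19.2, 20.2] 281
5 9.0792 ccw [30.3, 31.5] cw [19.2, 19.8] 281
6 10.8888 ccw [31.2, 32.5] cw [20.4, 21.4] 281
7 12.7088 ccw [33.1, 34.2] cw [22.1, 23.2] 281
8 14.5184 ccw [34.4, 35.7] cw [23.9, 25.0] 281
9 16.3384 ccw [35.7, 37.1] cw [25.7, 26.8] 281
  return _methods._mean(a, axis=axis, dtype=dtype,
  ret = ret.dtype.type(ret / rcount)
```

Run:
```python
from h import *
from scipy.optimize import least_squares
P=np.load("P.npy"); X=P[...,2]; valid=np.zeros(X.shape,bool); valid[100:290,180:400]=1
C=np.array([.4683,-.1397]); F0=np.array([.527,-.1490]);hs=[np.array([.4478,-.0843]),np.array([.4299,-.1864])]
def edge(z,tol):
    m=(valid&(abs(X-z)<tol)).astype(np.uint8)
    cs,_=cv2.findContours(m,cv2.RETR_LIST,cv2.CHAIN_APPROX_NONE); q=np.concatenate(cs)[:,0]; return P[q[:,1],q[:,0],:2]
def circ(pts,c,r):
    o=least_squares(lambda p:np.hypot(*(pts-p).T)-r,c,loss="soft_l1",f_scale=.0005); return o.x.round(4),(1e3*np.median(abs(o.fun))).round(2)
E=edge(.1005,.003); G=edge(.0905,.0025)
for h in hs+[F0]:
    n=(h-C)/np.linalg.norm(h-C); w=E-h; rr=np.hypot(*w.T)
    p=E[(w@n>0)&(rr>.018)&(rr<.026)]; print("cover lug",circ(p,h,.0217),len(p))
    p=E[rr<.0125]; 
    if len(p)>8: print("   hole",circ(p,h,.0094),len(p))
for h in hs:
    c0=F0+R.from_euler("z",-3.5,degrees=True).as_matrix()[:2,:2]@(h-F0); n=(h-C)/np.linalg.norm(h-C); w=G-c0; rr=np.hypot(*w.T)
    wn=w/rr[:,None]; off=np.hypot(*(G-h).T)
    p=G[(w@n>-.004)&(rr>.0195)&(rr<.026)&(off>.0235)]; print("flange lug",circ(p,c0,.0217),len(p),c0)
```

```text
cover lug (array([ 0.447 , -0.0858]), np.float64(0.29)) 74
   hole (array([ 0.4468, -0.085 ]), np.float64(0.25)) 72
cover lug (array([ 0.4306, -0.1868]), np.float64(0.4)) 62
   hole (array([ 0.43  , -0.1872]), np.float64(0.27)) 57
cover lug (array([ 0.526 , -0.1504]), np.float64(0.54)) 85
   hole (array([ 0.5263, -0.1485]), np.float64(0.58)) 34
flange lug (array([ 0.4519, -0.0796]), np.float64(0.21)) 46 [ 0.45189756 -0.07958563]
flange lug (array([ 0.4279, -0.1795]), np.float64(0.17)) 20 [ 0.4277979  -0.18040243]
```

```bash
python3 -c "
from h import *
plan([.508,.222,.26],106,7)"
```

```text
[-0.0, 0.0, -0.0106, 0.0649, -0.0048, -0.0]
[-0.0, 0.0, -0.0106, 0.0651, -0.0005, -0.0]
[-0.0, 0.0, -0.0106, 0.065, 0.0038, -0.0]
[-0.0, 0.0, -0.0106, 0.0646, 0.0081, -0.0]
[-0.0, 0.0, -0.0106, 0.0639, 0.0124, -0.0]
[-0.0, 0.0, -0.0106, 0.0629, 0.0166, -0.0]
[-0.0, 0.0, -0.0106, 0.0617, 0.0207, 0.0]
```

Call:
{"api": "apply_moves", "payload": {
  "deltas": [
    [0,0,-0.0106,0.065,-0.0048,0,0],
    [0,0,-0.0106,0.065,-0.0005,0,0],
    [0,0,-0.0106,0.065,0.0038,0,0],
    [0,0,-0.0106,0.0646,0.0081,0,0],
    [0,0,-0.0106,0.064,0.0124,0,0],
    [0,0,-0.0106,0.063,0.0166,0,0],
    [0,0,-0.0106,0.0617,0.0207,0,0],
    [0,0,0,0,0,0,0]
  ]
}}

```text
time_s: 3.35
eef_pos: [0.5069, 0.2271, 0.2601]
tcp_rot: [180.0, -0.2, 106.5]
contact_force: [-0.8, -0.6, 0.1]
width: 0.0463
grip_force: 0.0
```

```bash
cat > near.py <<'E'
from h import *
s=observe(); a,d=read_camera("wrist"); np.savez("w2.npz",a=a,d=d,p=s["eef_pos"],r=s["tcp_rot"])
print(s["time_s"],s["eef_pos"],s["tcp_rot"],s["width"])
f,cx,cy,T=cam("wrist",s)
v,u=np.mgrid[:420,:560]; P=np.stack([(u-cx)/f*d,(v-cy)/f*d,d],-1)@T[:3,:3].T+T[:3,3]
def blob(n,c,zr,rad):
    X=P; m=(abs(X[...,2]-zr)<.003)&(np.hypot(X[...,0]-c[0],X[...,1]-c[1])<rad)
    q=X[m]
    if len(q)>5: (x,y),r=cv2.minEnclosingCircle(q[:,:2].astype(np.float32)*1000); print(n,q.mean(0).round(4),"enc",x.__round__(1),y.__round__(1),r.__round__(1),len(q))
    else: print(n,len(q))
blob("drift",(.507,.221),.139,.02); blob("bolt",(.524,.167),.105,.02); blob("plug",(.54,.11),.099,.025)
cv2.imwrite("pics/w2.png",a)
E
python3 near.py
```

```text
3.35 [0.50693059 0.22705286 0.26009114] [ 1.79992210e+02 -1.66062167e-01  1.06497534e+02] 0.04632713431770132
drift [0.5056 0.2224 0.139 ] enc 505.7 222.0 9.5 368
bolt [0.5213 0.1668 0.1054] enc 521.4 166.0 12.1 435
plug [0.5371 0.111  0.0992] enc 537.4 110.2 13.9 452
```

View pics/w2.png

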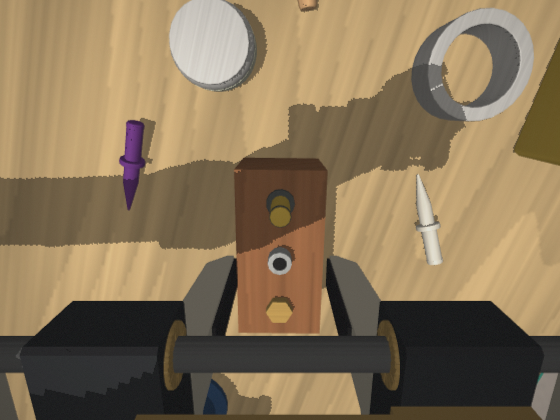

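```bash
python3 -c "
from h import *
plan([.5057,.2222,.108],105.7,5)"
```

```text
[-0.0, 0.0, 0.0003, -0.0003, -0.0005, 0.038]
[-0.0, 0.0, 0.0003, -0.0003, -0.0005, 0.038]
[-0.0, 0.0, 0.0003, -0.0003, -0.0005, 0.038]
[-0.0, 0.0, 0.0003, -0.0003, -0.0005, 0.038]
[-0.0, 0.0, 0.0003, -0.0003, -0.0005, 0.038]
```

Call:
{"api": "apply_moves", "payload": {
  "deltas": [
    [0,0,0.0003,-0.0003,-0.0005,0.038,0],
    [0,0,0.0003,-0.0003,-0.0005,0.038,0],
    [0,0,0.0003,-0.0003,-0.0005,0.038,0],
    [0,0,0.0003,-0.0003,-0.0005,0.038,0],
    [0,0,0.0003,-0.0003,-0.0005,0.038,0],
    [0,0,0,0,0,0,0],
    [0,0,0,0,0,0,0]
  ]
}}

```text
time_s: 4.28
eef_pos: [0.507, 0.2209, 0.1093]
tcp_rot: [179.9, 0.0, 105.5]
contact_force: [0.3, 0.2, -0.2]
width: 0.0463
grip_force: 0.0
```

Call:
{"api": "apply_moves", "payload": {
  "deltas": [
    [0,0,0,0.002,-0.001,0,0],
    [0,0,0,0,0,0,-1],
    [0,0,0,0,0,0,-1],
    [0,0,0,0,0,0,-1],
    [0,0,0,0,0,0,-1],
    [0,0,0,0,0,0,-1]
  ],
  "grip_force": 50
}}

```text
time_s: 5.03
eef_pos: [0.5056, 0.2238, 0.1086]
tcp_rot: [179.9, -0.0, 105.7]
contact_force: [2.7, 0.5, 0.3]
width: 0.0171
grip_force: 50.0
```

```bash
python3 -c "
from h import *
s=observe();print({k:s[k] for k in('eef_pos','tcp_rot','contact_force','moment','width','grip_force')})"
```

```text
{'eef_pos': array([0.50561215, 0.22382298, 0.10859757]), 'tcp_rot': array([ 1.79872532e+02, -3.32282551e-02,  1.05690629e+02]), 'contact_force': array([2.66689357, 0.50695204, 0.31204021]), 'moment': array([ 0.17957304, -0.64193502, -0.01749233]), 'width': 0.017100109256700184, 'grip_force': 49.992690682411194}
```

Call:
{"api": "apply_moves", "payload": {
  "deltas": [
    [0,0,0,0,0,-0.02,-1],
    [0,0,0,0,0,-0.03,-1],
    [0,0,0,0,0,-0.04,-1],
    [0,0,0,0,0,-0.04,-1],
    [0,0,0,0,0,-0.03,-1],
    [0,0,0,0,0,0,-1]
  ]
}}

```text
time_s: 5.78
eef_pos: [0.5043, 0.2238, 0.2379]
tcp_rot: [179.9, -0.0, 105.7]
contact_force: [0.2, -0.8, -1.2]
width: 0.0172
grip_force: 50.0
```

```bash
python3 -c "
from h import *
s=observe();print(s['contact_force'],s['width'],s['moment'])
plan([.4494,-.0825,.235],139.5,8)"
```

```text
[ 0.16632592 -0.79784686 -1.16443236] 0.017179028255732406 [ 0.0027837  -0.11805653 -0.01129687]
[0.0, 0.0, -0.0117, -0.0437, -0.0212, 0.0004]
[0.0, 0.0, -0.0117, -0.0421, -0.0244, 0.0004]
[0.0, 0.0, -0.0117, -0.0402, -0.0274, 0.0004]
[0.0, 0.0, -0.0117, -0.038, -0.0303, 0.0004]
[0.0, 0.0, -0.0117, -0.0357, -0.033, 0.0004]
[0.0, 0.0, -0.0117, -0.0332, -0.0356, 0.0004]
[0.0, 0.0, -0.0117, -0.0305, -0.0379, 0.0004]
[0.0, 0.0, -0.0117, -0.0276, -0.04, 0.0004]
```

Call:
{"api": "apply_moves", "payload": {
  "deltas": [
    [0,0,-0.0117,-0.0437,-0.0212,0,-1],
    [0,0,-0.0117,-0.0421,-0.0244,0,-1],
    [0,0,-0.0117,-0.0402,-0.0274,0,-1],
    [0,0,-0.0117,-0.038,-0.0303,0,-1],
    [0,0,-0.0117,-0.0357,-0.033,0,-1],
    [0,0,-0.0117,-0.0332,-0.0356,0,-1],
    [0,0,-0.0117,-0.0305,-0.0379,0,-1],
    [0,0,-0.0117,-0.0276,-0.04,0,-1]
  ]
}}

```text
time_s: 6.78
eef_pos: [0.4474, -0.084, 0.2349]
tcp_rot: [-179.9, -0.2, 139.5]
contact_force: [0.3, 0.1, -1.6]
width: 0.0172
grip_force: 50.0
```

Call:
{"api": "apply_moves", "payload": {
  "deltas": [
    [0,0,0,0,0,0,-1],
    [0,0,0,0,0,0,-1],
    [0,0,0,0,0,0,-1]
  ]
}}

```text
time_s: 7.15
eef_pos: [0.4493, -0.0814, 0.236]
tcp_rot: [180.0, -0.1, 139.5]
contact_force: [-0.8, -0.0, -1.3]
width: 0.0174
grip_force: 50.0
```

Run:
```python
from h import *
s=observe(); a,d=read_camera("wrist"); np.savez("w3.npz",a=a,d=d,p=s["eef_pos"],r=s["tcp_rot"])
print(s["time_s"],s["eef_pos"],s["tcp_rot"],s["width"],s["contact_force"],s["moment"])
cv2.imwrite("pics/w3.png",cv2.resize(a[60:340,130:430],(640,597),interpolation=cv2.INTER_CUBIC))
```

```text
7.15 [ 0.44926343 -0.08139859  0.23604312] [ 1.79995379e+02 -6.44286890e-02  1.39535336e+02] 0.017390485411467243 [-0.76652433 -0.01216512 -1.32504227] [ 0.00732986 -0.15331983 -0.05019339]
```

View pics/w3.png

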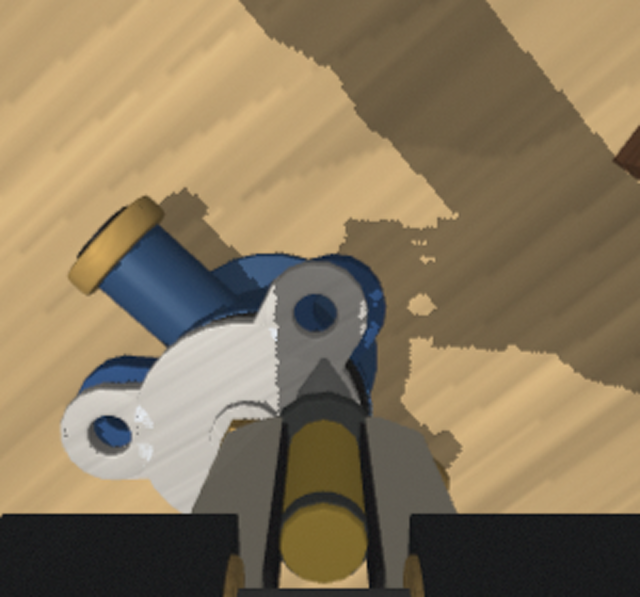

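The nose of the held drift is at crop (324,360), just short of the upper open hole at (316,313). The flange lug peeks out to its right.

```bash
cat > fit3.py <<'E'
from h import *
from scipy.optimize import least_squares
def load(fn):
    z=np.load(fn); s=dict(eef_pos=z["p"],tcp_rot=z["r"]); f,cx,cy,T=cam("wrist",s); d=z["d"]
    v,u=np.mgrid[:420,:560]; return s,z["a"],np.stack([(u-cx)/f*d,(v-cy)/f*d,d],-1)@T[:3,:3].T+T[:3,3]
def circ(pts,c,r):
    o=least_squares(lambda p:np.hypot(*(pts-p).T)-r,c,loss="soft_l1",f_scale=.0005); return o.x.round(4),(1e3*np.median(abs(o.fun))).round(2),len(pts)
def edge(P,z,tol,c,rad):
    m=((abs(P[...,2]-z)<tol)&(np.hypot(P[...,0]-c[0],P[...,1]-c[1])<rad)).astype(np.uint8)
    cs,_=cv2.findContours(m,cv2.RETR_LIST,cv2.CHAIN_APPROX_NONE); q=np.concatenate(cs)[:,0]; return P[q[:,1],q[:,0],:2]
E
python3 - <<'E'
from fit3 import *
s,a,P=load("w3.npz")
C=np.array([.4683,-.1397])
for h,c0 in((np.array([.4468,-.0853]),np.array([.4519,-.0796])),(np.array([.4303,-.187]),np.array([.4279,-.1795]))):
    n=(h-C)/np.linalg.norm(h-C)
    E=edge(P,.1005,.003,h,.035);G=edge(P,.0905,.0025,c0,.035)
    w=E-h;rr=np.hypot(*w.T);print("cover",circ(E[(w@n>0)&(rr>.018)&(rr<.026)],h,.0217),"hole",circ(E[rr<.0125],h,.0094))
    w=G-c0;rr=np.hypot(*w.T);print("flange",circ(G[(w@n>-.004)&(rr>.0195)&(rr<.026)&(np.hypot(*(G-h).T)>.0235)],c0,.0217))
print("nose rows",[(v,[P[v,u].round(4).tolist() for u in(280,282,284)]) for v in (229,231,234)])
# shaft: per z-slice mean xy of points near axis
q=P.reshape(-1,3); q=q[np.hypot(*(q[:,:2]-s["eef_pos"][:2]).T)<.02]
for z in np.arange(.15,.23,.005):
    t=q[abs(q[:,2]-z)<.0025]
    if len(t): print(z.round(3),((R.from_euler("xyz",s["tcp_rot"],degrees=True).as_matrix().T@(t-s["eef_pos"]).T).T*1e3).mean(0).round(1),len(t))
print(s["eef_pos"])
E
```

```text
cover (array([ 0.4467, -0.0854]), np.float64(0.24), 68) hole (array([ 0.4465, -0.0849]), np.float64(0.21), 64)
flange (array([ 0.4517, -0.0792]), np.float64(0.23), 54)
cover (array([ 0.43  , -0.1867]), np.float64(0.29), 68) hole (array([ 0.4296, -0.1869]), np.float64(0.23), 57)
flange (array([ 0.4275, -0.1795]), np.float64(0.24), 25)
nose rows [(229, [[0.4472, -0.0821, 0.1609], [0.4479, -0.0808, 0.1619], [0.465, -0.0931, 0.1008]]), (231, [[0.4462, -0.0812, 0.1689], [0.4463, -0.0795, 0.172], [0.4482, -0.0793, 0.1683]]), (234, [[0.4443, -0.0795, 0.182], [0.4446, -0.0781, 0.1841], [0.4462, -0.0777, 0.1814]])]
0.155 [-0.1  0.2 80.7] 1
0.16 [ 1.2 -0.8 75.4] 6
0.165 [ 1.7 -0.8 70.6] 8
0.17 [ 2.5 -1.8 65.3] 9
0.175 [ 3.1  0.1 61.4] 13
0.18 [ 4.1 -1.2 55.3] 19
0.185 [ 5.  -0.1 51.2] 14
0.19 [ 5.6 -0.5 45.8] 29
0.195 [ 5.8 -1.1 40.8] 68
0.2 [ 6.1 -0.4 36. ] 64
0.205 [ 6.9 -0.9 32.8] 14
0.215 [10.5 -4.9 19.2] 2
0.22 [ 9.2 -0.8 15. ] 243
0.225 [ 7.4 -0.7 12.4] 385
0.23 [ 7.3 -0.7  5.7] 224
[ 0.44926343 -0.08139859  0.23604312]
```

Call:
{"api": "apply_moves", "payload": {
  "deltas": [
    [0,0,0,0.0005,0,0.02,-1],
    [0,0,0,0,0,0.025,-1],
    [0,0,0,0,0,0.02,-1],
    [0,0,0,0,0,0.012,-1],
    [0,0,0,0,0,0.008,-1],
    [0,0,0,0,0,0,-1],
    [0,0,0,0,0,0,-1]
  ]
}}

```text
time_s: 8.07
eef_pos: [0.4496, -0.0826, 0.1687]
tcp_rot: [180.0, 0.0, 139.4]
contact_force: [0.9, 0.6, -1.4]
width: 0.0172
grip_force: 50.0
```

Call:
{"api": "apply_moves", "payload": {
  "deltas": [
    [0,0,0,0.0005,0.0004,0.001,-1],
    [0,0,0,0.0005,0.0004,0.001,-1],
    [0,0,0,0.0005,0.0004,0.001,-1],
    [0,0,0,0,0.0005,0.001,-1],
    [0,0,0,0,0.0005,0.001,-1],
    [0,0,0,0,0.0005,0.001,-1],
    [0,0,0,0,0.0005,0,-1],
    [0,0,0,0,0.0005,0,-1]
  ]
}}

```text
time_s: 9.07
eef_pos: [0.4498, -0.08, 0.1634]
tcp_rot: [-179.9, -0.0, 139.4]
contact_force: [-0.6, -1.3, -1.0]
width: 0.017
grip_force: 50.0
```

Call:
{"api": "apply_moves", "payload": {
  "deltas": [
    [0,0,0,0,0.0003,0.0012,-1],
    [0,0,0,0,0.0003,0.0012,-1],
    [0,0,0,0,0.0003,0.0012,-1],
    [0,0,0,0,0.0003,0.0012,-1],
    [0,0,0,0,0.0003,0.0012,-1],
    [0,0,0,0,0.0003,0.0012,-1],
    [0,0,0,0,0.0003,0.0012,-1],
    [0,0,0,0,0.0003,0.0012,-1]
  ]
}}

```text
time_s: 10.07
eef_pos: [0.4504, -0.0794, 0.1558]
tcp_rot: [-179.8, -0.0, 139.3]
contact_force: [-4.8, -4.0, 5.1]
width: 0.017
grip_force: 50.0
```

Call:
{"api": "apply_moves", "payload": {
  "deltas": [
    [0,0,0,0,0.0002,0.001,-1],
    [0,0,0,0,0.0002,0.001,-1],
    [0,0,0,0,0.0002,0.001,-1],
    [0,0,0,0,0.0002,0.001,-1],
    [0,0,0,0,0.0002,0.001,-1],
    [0,0,0,0,0.0002,0.001,-1],
    [0,0,0,0,0.0002,0.001,-1],
    [0,0,0,0,0.0002,0.001,-1]
  ]
}}

```text
time_s: 11.08
eef_pos: [0.4512, -0.0783, 0.1493]
tcp_rot: [-179.8, -0.0, 139.3]
contact_force: [-4.2, -5.1, 4.7]
width: 0.0172
grip_force: 50.0
```

Call:
{"api": "apply_moves", "payload": {
  "deltas": [
    [0,0,0,0,0,0.0012,-1],
    [0,0,0,0,0,0.0012,-1],
    [0,0,0,0,0,0.0012,-1],
    [0,0,0,0,0,0.0012,-1],
    [0,0,0,0,0,0.0012,-1],
    [0,0,0,0,0,0.0012,-1]
  ]
}}

```text
time_s: 11.82
eef_pos: [0.4514, -0.078, 0.1436]
tcp_rot: [-179.9, -0.0, 139.3]
contact_force: [-4.3, -3.9, 4.2]
width: 0.0171
grip_force: 50.0
```

Call:
{"api": "apply_moves", "payload": {
  "deltas": [
    [0,0,0,0,0,0.001,-1],
    [0,0,0,0,0,0.001,-1],
    [0,0,0,0,0,0.001,-1],
    [0,0,0,0,0,0.001,-1],
    [0,0,0,0,0,0.001,-1],
    [0,0,0,0,0,0.001,-1]
  ]
}}

```text
time_s: 12.58
eef_pos: [0.452, -0.0773, 0.1387]
tcp_rot: [-180.0, -0.0, 139.4]
contact_force: [-3.9, -3.2, 2.1]
width: 0.0172
grip_force: 50.0
```

Call:
{"api": "apply_moves", "payload": {
  "deltas": [
    [0,0,0,0,0,0.001,-1],
    [0,0,0,0,0,0.001,-1],
    [0,0,0,0,0,0.001,-1],
    [0,0,0,0,0,0.001,-1],
    [0,0,0,0,0,0.001,-1],
    [0,0,0,0,0,0,-1]
  ]
}}

```text
time_s: 13.32
eef_pos: [0.4526, -0.0768, 0.1348]
tcp_rot: [179.9, -0.0, 139.4]
contact_force: [-2.5, -2.4, 0.3]
width: 0.0174
grip_force: 50.0
```

Call:
{"api": "apply_moves", "payload": {
  "deltas": [
    [0,0,0,0,0,0.001,-1],
    [0,0,0,0,0,0.001,-1],
    [0,0,0,0,0,0.001,-1],
    [0,0,0,0,0,0.001,-1],
    [0,0,0,0,0,0,-1]
  ]
}}

```text
time_s: 13.95
eef_pos: [0.4525, -0.0769, 0.1315]
tcp_rot: [180.0, -0.0, 139.4]
contact_force: [-1.9, -0.4, -0.8]
width: 0.0172
grip_force: 50.0
```

Forces are low and the drift is sliding in. Continuing.

Call:
{"api": "apply_moves", "payload": {
  "deltas": [
    [0,0,0,0,0,0.001,-1],
    [0,0,0,0,0,0.001,-1],
    [0,0,0,0,0,0.001,-1],
    [0,0,0,0,0,0.001,-1],
    [0,0,0,0,0,0.001,-1],
    [0,0,0,0,0,0,-1]
  ]
}}

```text
time_s: 14.7
eef_pos: [0.4525, -0.0771, 0.1276]
tcp_rot: [180.0, 0.0, 139.4]
contact_force: [-0.9, -1.5, -1.7]
width: 0.0175
grip_force: 50.0
```

Call:
{"api": "apply_moves", "payload": {
  "deltas": [
    [0,0,0,0,0,0.001,-1],
    [0,0,0,0,0,0.001,-1],
    [0,0,0,0,0,0.001,-1],
    [0,0,0,0,0,0.001,-1],
    [0,0,0,0,0,0.001,-1],
    [0,0,0,0,0,0.001,-1],
    [0,0,0,0,0,0,-1]
  ]
}}

```text
time_s: 15.58
eef_pos: [0.4524, -0.0771, 0.1228]
tcp_rot: [180.0, 0.0, 139.4]
contact_force: [-0.2, -0.1, -0.1]
width: 0.0174
grip_force: 50.0
```

Call:
{"api": "apply_moves", "payload": {
  "deltas": [
    [0,0,0,0,0,0.001,-1],
    [0,0,0,0,0,0.001,-1],
    [0,0,0,0,0,0.001,-1],
    [0,0,0,0,0,0.001,-1],
    [0,0,0,0,0,0,-1]
  ]
}}

```text
time_s: 16.2
eef_pos: [0.4524, -0.0771, 0.1196]
tcp_rot: [180.0, 0.0, 139.4]
contact_force: [-1.0, -0.6, -1.6]
width: 0.0175
grip_force: 50.0
```

Call:
{"api": "apply_moves", "payload": {
  "deltas": [
    [0,0,0,0,0,0.001,-1],
    [0,0,0,0,0,0.001,-1],
    [0,0,0,0,0,0,-1]
  ]
}}

```text
time_s: 16.58
eef_pos: [0.4524, -0.0771, 0.1194]
tcp_rot: [-180.0, 0.1, 139.4]
contact_force: [-3.8, -0.5, 11.4]
width: 0.0172
grip_force: 50.0
```

Call:
{"api": "apply_moves", "payload": {
  "deltas": [
    [0,0,0,0,0,-0.001,-1],
    [0,0,0,0,0,0,-0.2],
    [0,0,0,0,0,0,-0.1],
    [0,0,0,0,0,0,-0.1],
    [0,0,0,0,0,-0.02,-0.1],
    [0,0,0,0,0,-0.04,-0.1],
    [0,0,0,0,0,-0.06,-0.1],
    [0,0,0,0,0,-0.04,0]
  ]
}}

```text
time_s: 17.58
eef_pos: [0.4529, -0.0769, 0.2486]
tcp_rot: [179.9, 0.1, 139.4]
contact_force: [-0.2, 0.6, -0.9]
width: 0.0454
grip_force: 0.0
```

```bash
python3 -c "
from h import *
s=observe();print(s['eef_pos'],s['tcp_rot'],s['width'])
plan([.455,-.17,.26],79,6)"
```

```text
[ 0.45287422 -0.07694682  0.24864606] [1.79917644e+02 8.72109387e-02 1.39406104e+02] 0.045400785546857905
[0.0001, 0.0, 0.028, -0.013, -0.0144, -0.0024]
[0.0001, 0.0, 0.028, -0.0153, -0.0119, -0.0024]
[0.0001, 0.0, 0.028, -0.0171, -0.0091, -0.0024]
[0.0001, 0.0, 0.028, -0.0185, -0.006, -0.0024]
[0.0001, 0.0, 0.028, -0.0192, -0.0026, -0.0024]
[0.0001, 0.0, 0.028, -0.0194, 0.0008, -0.0024]
```

Call:
{"api": "apply_moves", "payload": {
  "deltas": [
    [0,0,0.028,-0.013,-0.0144,-0.0024,0],
    [0,0,0.028,-0.0153,-0.0119,-0.0024,0],
    [0,0,0.028,-0.0171,-0.0091,-0.0024,0],
    [0,0,0.028,-0.0185,-0.006,-0.0024,0],
    [0,0,0.028,-0.0192,-0.0026,-0.0024,0],
    [0,0,0.028,-0.0194,0.0008,-0.0024,0],
    [0,0,0,0,0,0,0],
    [0,0,0,0,0,0,0]
  ]
}}

```text
time_s: 18.58
eef_pos: [0.4544, -0.1693, 0.2582]
tcp_rot: [-180.0, -0.0, 79.1]
contact_force: [0.1, 0.1, -0.8]
width: 0.0466
grip_force: 0.0
```

Run:
```python
from fit3 import *
s=observe(); a,d=read_camera("wrist"); np.savez("w4.npz",a=a,d=d,p=s["eef_pos"],r=s["tcp_rot"]); print(s["time_s"],s["eef_pos"],s["tcp_rot"])
s,a,P=load("w4.npz")
h=np.array([.4278,-.1795]); C=np.array([.470,-.138])
E=edge(P,.1005,.003,h,.035); n=(h-C)/np.linalg.norm(h-C); w=E-h;rr=np.hypot(*w.T)
print("cover",circ(E[(w@n>0)&(rr>.018)&(rr<.026)],h,.0217),"hole",circ(E[rr<.0125],h,.0094))
m=(P[...,2]>.1455)&(P[...,2]<.156)&(np.hypot(P[...,0]-.4525,P[...,1]+.078)<.03); q=P[m]; print("drift top",q.mean(0),cv2.minEnclosingCircle(q[:,:2].astype(np.float32)*1000),len(q))
cv2.imwrite("pics/w4.png",cv2.resize(a[60:340,130:430],(640,597),interpolation=cv2.INTER_CUBIC))
```

```text
18.575 [ 0.45441577 -0.16929998  0.25816651] [-1.79972548e+02 -4.34217393e-02  7.91203630e+01]
cover (array([ 0.4277, -0.1789]), np.float64(0.27), 64) hole (array([ 0.4271, -0.1794]), np.float64(0.21), 53)
drift top [ 0.45281292 -0.07880644  0.15008478] ((452.6661376953125, -78.82511138916016), 9.281944274902344) 536
```

View pics/w4.png

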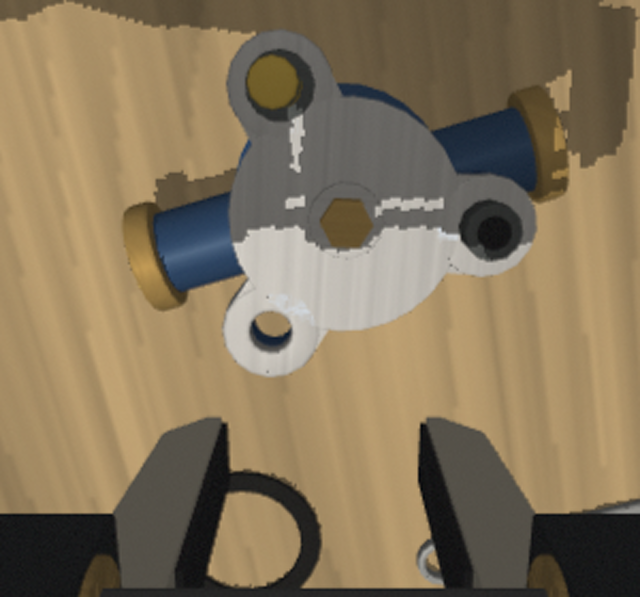

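The drift stands seated: its top is at z = 0.150 and the lugs line up. The remaining open hole is at crop (271,330), so I'll fetch the bolt next.

```bash
python3 -c "
from h import *
plan([.5214,.1666,.2],105.7,7)"
```

```text
[-0.0, -0.0, -0.0105, 0.0611, 0.0004, 0.0104]
[-0.0, -0.0, -0.0105, 0.061, 0.0045, 0.0104]
[-0.0, -0.0, -0.0105, 0.0605, 0.0085, 0.0104]
[-0.0, -0.0, -0.0105, 0.0599, 0.0125, 0.0104]
[-0.0, -0.0, -0.0105, 0.0589, 0.0164, 0.0104]
[-0.0, -0.0, -0.0105, 0.0577, 0.0203, 0.0104]
[-0.0, -0.0, -0.0105, 0.0562, 0.0241, 0.0104]
```

Call:
{"api": "apply_moves", "payload": {
  "deltas": [
    [0,0,-0.0105,0.061,0.0004,0,0],
    [0,0,-0.0105,0.061,0.0045,0,0],
    [0,0,-0.0105,0.0605,0.0085,0.01,0],
    [0,0,-0.0105,0.06,0.0125,0.015,0],
    [0,0,-0.0105,0.059,0.0164,0.015,0],
    [0,0,-0.0105,0.0577,0.02,0.015,0],
    [0,0,-0.0105,0.0562,0.024,0.018,0],
    [0,0,0,0,0,0,0]
  ]
}}

```text
time_s: 19.62
eef_pos: [0.521, 0.171, 0.1991]
tcp_rot: [-179.9, -0.3, 106.0]
contact_force: [-0.6, 0.0, -0.3]
width: 0.0465
grip_force: 0.0
```

```bash
python3 -c "
from h import *
s=observe();print(s['time_s'],s['eef_pos'],s['joint_vel'].round(1))
plan([.5214,.1666,.101],105.7,4)"
```

```text
19.625 [0.52097127 0.17101496 0.19912684] [ 3.5 -1.9  3.8  1.   1.1  1.7  0.4]
[-0.0, -0.0002, 0.0002, -0.0015, -0.0002, 0.0307]
[-0.0, -0.0002, 0.0002, -0.0015, -0.0002, 0.0307]
[-0.0, -0.0002, 0.0002, -0.0014, -0.0002, 0.0307]
[-0.0, -0.0002, 0.0002, -0.0014, -0.0002, 0.0307]
```

Call:
{"api": "apply_moves", "payload": {
  "deltas": [
    [0,0,0,-0.001,0,0.03,0],
    [0,0,0,0,0,0.03,0],
    [0,0,0,0,0,0.03,0],
    [0,0,0,0,0,0.02,0],
    [0,0,0,0,0,0,0],
    [0,0,0,0,0,0,0]
  ]
}}

```text
time_s: 20.38
eef_pos: [0.5234, 0.1647, 0.1128]
tcp_rot: [179.9, -0.0, 105.4]
contact_force: [-0.7, 0.1, 0.7]
width: 0.0466
grip_force: 0.0
```

```bash
python3 -c "
from h import *
plan([.5214,.1666,.0995],105.7,2)"
```

```text
[0.0001, -0.0, -0.0005, 0.0015, -0.0009, 0.0083]
[0.0001, -0.0, -0.0005, 0.0015, -0.0009, 0.0083]
```

Call:
{"api": "apply_moves", "payload": {
  "deltas": [
    [0,0,-0.0005,0.0015,-0.0009,0.008,0],
    [0,0,-0.0005,0.0015,-0.0009,0.008,0],
    [0,0,0,0,0,0,0],
    [0,0,0,0,0,0,0],
    [0,0,0,0,0,0,0]
  ]
}}

```text
time_s: 21.0
eef_pos: [0.521, 0.1665, 0.0993]
tcp_rot: [180.0, -0.0, 105.7]
contact_force: [-0.6, -0.1, 0.5]
width: 0.0465
grip_force: 0.0
```

Call:
{"api": "apply_moves", "payload": {
  "deltas": [
    [0,0,0,0,0,0,-1],
    [0,0,0,0,0,0,-1],
    [0,0,0,0,0,0,-1],
    [0,0,0,0,0,0,-1],
    [0,0,0,0,0,0,-1]
  ],
  "grip_force": 25
}}

```text
time_s: 21.62
eef_pos: [0.5212, 0.1666, 0.0993]
tcp_rot: [179.9, -0.0, 105.7]
contact_force: [0.7, 0.2, 0.1]
width: 0.0232
grip_force: 25.0
```

Call:
{"api": "apply_moves", "payload": {
  "deltas": [
    [0,0,0,0,0,-0.01,-1],
    [0,0,0,0,0,-0.03,-1],
    [0,0,0,0,0,-0.04,-1],
    [0,0,0,0,0,-0.04,-1],
    [0,0,0,0,0,-0.03,-1],
    [0,0,0,0,0,0,-1],
    [0,0,0,0,0,0,-1]
  ]
}}

```text
time_s: 22.5
eef_pos: [0.5197, 0.1658, 0.2181]
tcp_rot: [-179.8, 0.0, 105.7]
contact_force: [0.9, -0.7, -1.1]
width: 0.0228
grip_force: 25.0
```

```bash
python3 -c "
from h import *
plan([.4274,-.1792,.235],79,8)"
```

```text
[-0.0001, 0.0, 0.0093, -0.048, -0.0285, -0.0025]
[-0.0001, 0.0, 0.0093, -0.0495, -0.0257, -0.0025]
[-0.0001, 0.0, 0.0093, -0.051, -0.0227, -0.0026]
[-0.0001, 0.0, 0.0093, -0.0522, -0.0197, -0.0026]
[-0.0001, 0.0, 0.0093, -0.0533, -0.0166, -0.0026]
[-0.0001, 0.0, 0.0093, -0.0541, -0.0135, -0.0026]
[-0.0001, 0.0, 0.0093, -0.0548, -0.0103, -0.0026]
[-0.0001, 0.0, 0.0093, -0.0553, -0.0071, -0.0026]
```

Call:
{"api": "apply_moves", "payload": {
  "deltas": [
    [0,0,0.0093,-0.048,-0.0285,-0.008,-1],
    [0,0,0.0093,-0.0495,-0.0257,-0.006,-1],
    [0,0,0.0093,-0.051,-0.0227,-0.004,-1],
    [0,0,0.0093,-0.0522,-0.0197,-0.002,-1],
    [0,0,0.0093,-0.0533,-0.0166,0,-1],
    [0,0,0.0093,-0.054,-0.0135,0,-1],
    [0,0,0.0093,-0.0548,-0.0103,0,-1],
    [0,0,0.0093,-0.0553,-0.007,0,-1]
  ]
}}

```text
time_s: 23.5
eef_pos: [0.4269, -0.1795, 0.2338]
tcp_rot: [-179.8, -0.0, 78.8]
contact_force: [0.4, -0.5, -2.4]
width: 0.0233
grip_force: 25.0
```

Call:
{"api": "apply_moves", "payload": {
  "deltas": [
    [0,0,0,0,0,0.01,-1],
    [0,0,0,0,0,0.015,-1],
    [0,0,0,0,0,0.015,-1],
    [0,0,0,0,0,0,-1],
    [0,0,0,0,0,0,-1]
  ]
}}

```text
time_s: 24.12
eef_pos: [0.4289, -0.1777, 0.2032]
tcp_rot: [180.0, -0.0, 79.0]
contact_force: [-0.3, 0.3, -0.7]
width: 0.0233
grip_force: 25.0
```

Run:
```python
from fit3 import *
s=observe(); a,d=read_camera("wrist"); np.savez("w5.npz",a=a,d=d,p=s["eef_pos"],r=s["tcp_rot"]); print(s["time_s"],s["eef_pos"],s["tcp_rot"])
s,a,P=load("w5.npz")
h=np.array([.4274,-.1792]); C=np.array([.470,-.138])
E=edge(P,.1005,.003,h,.035); n=(h-C)/np.linalg.norm(h-C); w=E-h;rr=np.hypot(*w.T)
print("cover",circ(E[(w@n>-.01)&(rr>.018)&(rr<.026)],h,.0217),"hole",circ(E[rr<.0125],h,.0094))
M=R.from_euler("xyz",s["tcp_rot"],degrees=True).as_matrix(); q=(P.reshape(-1,3)-s["eef_pos"])@M
q=q[(np.hypot(q[:,0],q[:,1])<.016)]
for z in np.arange(-.005,.06,.005):
    t=q[abs(q[:,2]-z)<.0025]
    if len(t): print(z.round(3),"x",(t[:,0].max()*1e3).round(1),"y",(t[:,1].min()*1e3).round(1),(t[:,1].max()*1e3).round(1),len(t))
cv2.imwrite("pics/w5.png",cv2.resize(a[60:340,130:430],(640,597),interpolation=cv2.INTER_CUBIC))
```

```text
24.125 [ 0.42889301 -0.17772542  0.20316418] [ 1.79991549e+02 -1.98798313e-02  7.90381085e+01]
cover (array([ 0.4277, -0.1786]), np.float64(0.32), 77) hole (array([ 0.4271, -0.1794]), np.float64(0.28), 85)
-0.005 x 11.3 y -14.2 13.5 1754
0.0 x 11.0 y -14.1 13.4 242
0.005 x 11.1 y -14.1 13.4 228
0.01 x 10.8 y -13.8 13.2 46
0.02 x 7.4 y -7.0 4.2 53
0.025 x 7.3 y -8.3 6.1 73
0.03 x 6.8 y -9.0 6.8 81
0.035 x 7.0 y -8.7 6.4 78
0.04 x 6.7 y -8.8 6.6 74
0.045 x 6.8 y -9.0 6.7 64
0.05 x 7.0 y -8.5 6.9 52
```

View pics/w5.png

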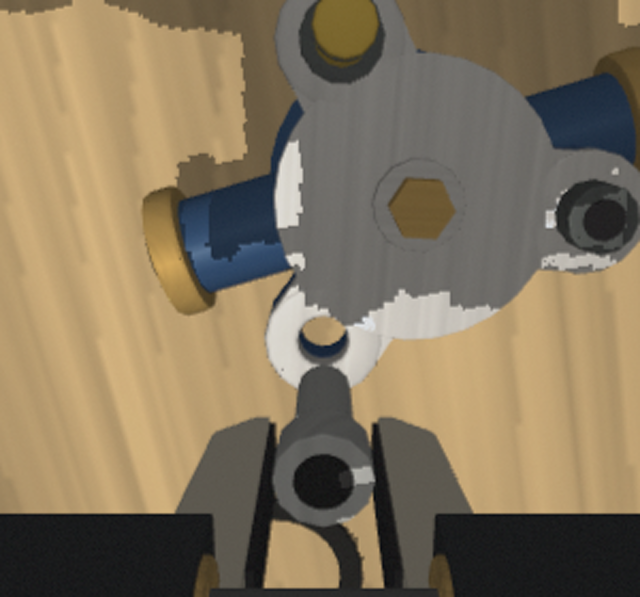

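Call:
{"api": "apply_moves", "payload": {
  "deltas": [
    [0,0,0,0,0,0.015,-1],
    [0,0,0,0,0,0.02,-1],
    [0,0,0,0,0,0.015,-1],
    [0,0,0,0,0,0.003,-1],
    [0,0,0,0,0,0,-1],
    [0,0,0,0,0,0,-1]
  ]
}}

```text
time_s: 24.92
eef_pos: [0.4289, -0.1785, 0.1612]
tcp_rot: [179.9, 0.0, 78.9]
contact_force: [-0.3, 0.3, -1.9]
width: 0.0234
grip_force: 25.0
```

```bash
python3 -c "
from h import *
s=observe();print(s['eef_pos'],s['contact_force'],s['joint_vel'].round(2)); print((tool(s,[.4285,-.1781,.15])/.8).round(4))"
```

```text
[ 0.42890937 -0.17849489  0.16118366] [-0.30762254  0.3368573  -1.91473093] [ 0.04 -0.19 -0.1   0.01  0.02  0.05  0.04]
[ 0.0004 -0.0006  0.014 ]
```

Call:
{"api": "apply_moves", "payload": {
  "deltas": [
    [0,0,0,0.0004,-0.0006,0.002,-1],
    [0,0,0,0,0,0.002,-1],
    [0,0,0,0,0,0.002,-1],
    [0,0,0,0,0,0.002,-1],
    [0,0,0,0,0,0.002,-1],
    [0,0,0,0,0,0.002,-1],
    [0,0,0,0,0,0,-1]
  ]
}}

```text
time_s: 25.8
eef_pos: [0.428, -0.178, 0.151]
tcp_rot: [-180.0, -0.0, 79.0]
contact_force: [0.2, -0.4, -0.8]
width: 0.0234
grip_force: 25.0
```

Call:
{"api": "apply_moves", "payload": {
  "deltas": [
    [0,0,0,0,0,0.002,-1],
    [0,0,0,0,0,0.002,-1],
    [0,0,0,0,0,0.002,-1],
    [0,0,0,0,0,0.002,-1],
    [0,0,0,0,0,0.002,-1],
    [0,0,0,0,0,0.002,-1],
    [0,0,0,0,0,0.002,-1],
    [0,0,0,0,0,0,-1]
  ]
}}

```text
time_s: 26.8
eef_pos: [0.428, -0.178, 0.1398]
tcp_rot: [-180.0, -0.0, 79.0]
contact_force: [-0.3, -0.3, -1.2]
width: 0.0234
grip_force: 25.0
```

It has entered the flange freely. On down.

Call:
{"api": "apply_moves", "payload": {
  "deltas": [
    [0,0,0,0,0,0.004,-1],
    [0,0,0,0,0,0.004,-1],
    [0,0,0,0,0,0.004,-1],
    [0,0,0,0,0,0.004,-1],
    [0,0,0,0,0,0.004,-1],
    [0,0,0,0,0,0.004,-1],
    [0,0,0,0,0,0.004,-1],
    [0,0,0,0,0,0,-1]
  ]
}}

```text
time_s: 27.8
eef_pos: [0.4279, -0.1779, 0.1173]
tcp_rot: [-180.0, -0.0, 79.0]
contact_force: [-0.6, 0.0, -1.5]
width: 0.0234
grip_force: 25.0
```

Call:
{"api": "apply_moves", "payload": {
  "deltas": [
    [0,0,0,0,0,0.002,-1],
    [0,0,0,0,0,0.002,-1],
    [0,0,0,0,0,0.002,-1],
    [0,0,0,0,0,0.002,-1],
    [0,0,0,0,0,0,-1]
  ]
}}

```text
time_s: 28.42
eef_pos: [0.428, -0.178, 0.111]
tcp_rot: [-180.0, -0.0, 79.0]
contact_force: [-0.2, -0.5, -1.7]
width: 0.0231
grip_force: 25.0
```

Call:
{"api": "apply_moves", "payload": {
  "deltas": [
    [0,0,0,0,0,0.001,-1],
    [0,0,0,0,0,0.0005,-1],
    [0,0,0,0,0,0,-1]
  ]
}}

```text
time_s: 28.8
eef_pos: [0.4282, -0.178, 0.1102]
tcp_rot: [180.0, 0.0, 79.0]
contact_force: [-0.7, 1.4, 1.0]
width: 0.0233
grip_force: 25.0
```

Call:
{"api": "apply_moves", "payload": {
  "deltas": [
    [0,0,0,0,0,0.0005,-1],
    [0,0,0,0,0,0,-1]
  ]
}}

```text
time_s: 29.05
eef_pos: [0.4282, -0.178, 0.1101]
tcp_rot: [180.0, 0.0, 78.9]
contact_force: [-1.0, 0.8, 4.6]
width: 0.023
grip_force: 25.0
```

Call:
{"api": "apply_moves", "payload": {
  "deltas": [
    [0,0,0,0,0,-0.0005,-1],
    [0,0,0,0,0,0,-0.2],
    [0,0,0,0,0,0,-0.2],
    [0,0,0,0,0,0,-0.2],
    [0,0,0,0,0,-0.02,-0.2],
    [0,0,0,0,0,-0.05,-0.2],
    [0,0,0,0,0,-0.06,-0.2],
    [0,0,0,0,0,-0.05,0]
  ]
}}

```text
time_s: 30.05
eef_pos: [0.4282, -0.178, 0.2556]
tcp_rot: [179.9, -0.0, 79.0]
contact_force: [1.4, -0.6, -0.1]
width: 0.0434
grip_force: 0.0
```

Call:
{"api": "apply_moves", "payload": {
  "deltas": [
    [0,0,0,-0.01,0.02,-0.01,0],
    [0,0,0,-0.01,0.02,0,0],
    [0,0,0,0,0,0,0],
    [0,0,0,0,0,0,0],
    [0,0,0,0,0,0,0]
  ]
}}

```text
time_s: 30.68
eef_pos: [0.4558, -0.1992, 0.2617]
tcp_rot: [-179.9, -0.0, 79.0]
contact_force: [-0.4, -0.3, 0.4]
width: 0.0463
grip_force: 0.0
```

Run:
```python
from fit3 import *
s=observe(); a,d=read_camera("wrist"); np.savez("w6.npz",a=a,d=d,p=s["eef_pos"],r=s["tcp_rot"]); print(s["time_s"],s["eef_pos"])
s,a,P=load("w6.npz")
for n,c,z in(("bolt",(.4275,-.1785),.116),("drift",(.4527,-.0788),.150),("fitted",(.527,-.149),.116)):
    m=(abs(P[...,2]-z)<.006)&(np.hypot(P[...,0]-c[0],P[...,1]-c[1])<.016); q=P[m]; print(n,q.mean(0).round(4),np.percentile(q[:,2],[10,50,90]).round(4),len(q))
cv2.imwrite("pics/w6.png",cv2.resize(a[60:340,130:430],(640,597),interpolation=cv2.INTER_CUBIC))
```

```text
30.675 [ 0.45579238 -0.19924898  0.26172833]
bolt [ 0.4269 -0.1785  0.1164] [0.1154 0.1165 0.1174] 557
drift [ 0.4528 -0.0792  0.15  ] [0.1486 0.1501 0.1513] 589
fitted [ 0.5264 -0.1508  0.1163] [0.1153 0.1164 0.1174] 633
```

View pics/w6.png

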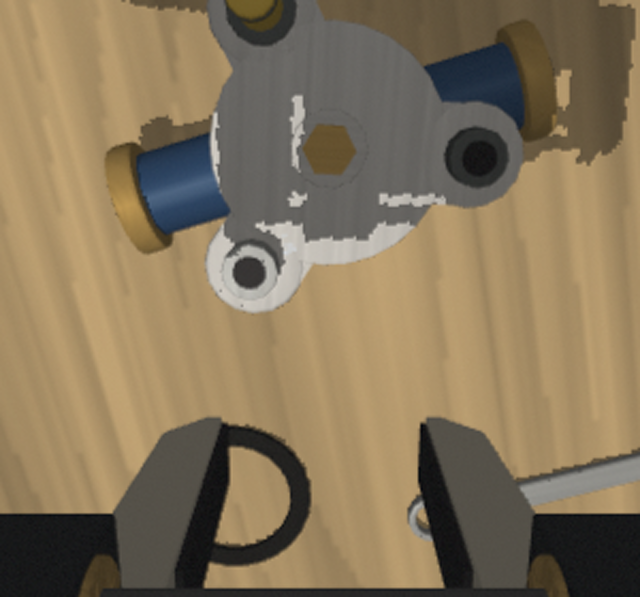

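The bolt head sits on the cover at crop (248,272), at the same height as the fitted bolt (0.116). The drift stands seated with its top at 0.150, and the robot is clear of everything.

```bash
python3 -c "
from station import *
print(sign_off())"
```

```text
the job is handed in; nothing more can be done
None
```

The drift is pressed home with its collar on the cover, the socket-head bolt is seated in the other hole, and the job was handed in at about 31 s with the gripper clear; the highest downward force I read was 11 N, as the collar seated.

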